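Lock the drive hub of the plate mixer

TASK

Lock the mixer's drive for transport: with the fingertips, push the upright crank pin round until the slot of the hub disc lines up with the lock bar, then push the bar by its upright tab through the slot until it is fully home against the end stop of the keeper, and move clear. Only push, never lift the bar out of its guide, and leave the tip box, the bottle and the well plate standing where they are.

Things in the scene. Friction and masses are not known exactly. Their poses are not given: they have to be found in the camera images.
- housing: Base of a plate mixer, platform taken off: flat white box fixed to the bench, 330 (x) x 130 (y) mm, deck at z = 35 mm. Origin on the bench straight under the hub disc's axis; x is the way the lock bar is pushed. It spans x = -225 to 105 mm. On the deck along y = 0: two grey guide rails (x = -215 to -50, 17 mm apart inside, tops z = 46), the hub disc (x = 0), the keeper (x = 50 to 80).
- hub_centre (a point): On the hub disc's vertical axis, level with its top (z = 52 mm). Aluminium disc, 90 mm across, 16 mm thick, with a straight slot 18 mm wide right across through the centre, open at both ends and above. Unless the slot is lined up, the disc's rim blocks the bar; the bar's point draws in an error up to about 0.15 rad. Axes as the housing's.
- hub (a joint): Angle of the hub disc (rad), growing counter-clockwise seen from above. The slot lies along the housing's x (lined up with the bar) at 0 and equally at 3.14. At the start it is between 0.5 and 2.64; stops at -1.0 and 4.14. It stays where it is left; about 2 N at the pin turns it.
- hub_pin (a point): Middle of the steel crank pin standing on the disc: 14 mm diameter, 28 mm tall, z = 52 to 80 mm, 30 mm from the disc's axis, at right angles to the slot: at joint 0 on the housing's +y side, at 1.57 on its -x side (towards the bar), at 3.14 on its -y side. The point's x axis lies along the slot.
- keeper_stop (a point): Middle of the inner face of the keeper's end stop, 72 mm beyond the disc's axis along the housing's x, z = 42 mm. The keeper is a grey pocket 18 mm wide inside, open towards the disc and above, top at z = 51 mm. The bar's nose touches this point when fully home.
- bar_nose (a point): Tip of the lock bar's pointed nose, half-way up the bar (z = 42 mm). Loose steel bar, 0.18 to 0.35 kg, 140 mm long, 13 wide, 14 high, pointed over the last 6.5 mm; lies on the deck between the rails with 2 mm play each side, slides at 1 to 3 N. x axis: from tab to nose. At the start the tip is 57 to 72 mm before the disc's axis.
- bar_tab (a point): Centre of the bar's upright push tab, 128 mm behind the nose tip: steel plate 8 mm thick along the bar, 26 mm wide, 26 mm tall, z = 49 to 75 mm, above the guide rails. Push on its rear (-x) face, low down. When the bar is home its centre is at housing x = -56 mm.
- bar: The lock bar itself: origin on its underside straight under the nose tip, x from tab to nose.
- tip_box: Bystander: loose closed pipette-tip box, 122 x 86 x 67 mm high, grey with a clear lid, on the bench on the housing's +y side, about 165 mm from the bar's line. Origin under its centre.
- reagent: Bystander: loose white reagent bottle with cap, 48 mm diameter, 95 mm tall, on the bench on the housing's +y side, about 145 mm from the bar's line. Origin under its centre.
- well_plate: Bystander: loose flat white well plate, 127 x 85 x 14 mm high, on the bench on the housing's -y side, about 150 mm from the bar's line. Origin under its centre.
Mind the look-alikes: they are no part of the job. Of the things that look like the bar, the largest one is meant.

How it is judged:
By the outcome, as a careful person would: the job done as asked, in the order asked, and still so for the second after the job is handed in, with the robot touching nothing.
It also fails if it takes over 51 s, if anything falls off the work surface, if the arm or the gripper's body presses on something with over 40 N, if the wrist force passes 120 N, or if a joint passes its speed limit or range.

ROBOT

A 7-joint arm with a two-finger parallel gripper is mounted at the origin on the work surface. World frame = base frame: x ahead of the robot, y to its left, z up, the work surface at z = 0. Lengths are in m, angles in rad, forces in N, time in s.
With the tool pointing down it reaches from about 0.4 to 0.85 m from the base axis. Payload 10.4 kg.
Tool frame: the origin (TCP) lies midway between the tips of the shut fingers; the grasp point (between the pads) lies 19 mm behind it; z points along the fingers, x is the direction in which the jaws open and shut, and the axes are right-handed (so a half turn about z gives the same grasp; the last joint's range is limited). The gripper opens to 85 mm and grips with 20 to 120 N. Pads are 22 mm wide; open, the fingers measure 114 mm over their backs; the gripper's body (76 mm by 85 mm) begins 54 mm behind the grasp point. The pads swing forward as they close: fully open they stand 13 mm farther back than shut.
Start: joints at [-1.346, 0.332, -0.065, 1.46, 0.022, 1.35, -0.088], TCP at [0.153, 0.606, 0.231] pointing down, gripper open.
Joint ranges: [-2.6, 2.6], [-0.5, 2.12], [-1.47, 1.34], [0.16, 2.42], [-1.27, 4.41], [0.06, 2.06], [-2.6, 2.6]. Speed limits (rad/s): [2.22, 2.22, 2.79, 2.79, 3.14, 3.14, 3.14].

INTERFACE

Orientations are given as a unit quaternion [x, y, z, w].
In Python, from workcell import manip, cams gives the robot as it stands.
- The arm moves only by the tool move_arm, never from a script. Its argument "moves" is a list of rows, each a list of 7 numbers: the turn, a rotation vector about the tool's x, y, z in degrees, then the shift along the tool's x, y, z in m, then the finger opening in m, from 0 to 0.0854. A call has 1 to 10 rows; each row is the pose to reach, as a shift and turn from the pose commanded when the call began, along the tool's axes at that moment; what a row does not reach only later rows make up. A row lasts 1/10 s, in which the tool goes at most 50 mm and 8.59 degrees, less where a joint would pass 70% of its speed; a pose out of reach is approached as far as the arm can. A call with a gripper value outside its range is refused whole. The fingers move at their own pace and stop on an object; "grip_force" is the grip in N (left out, the last holds). Time passes only in rows, so rows that repeat a pose let the fingers close. It gives the time, the measured TCP pose, the force and the opening at its end, in the units of the state.
- manip.get_obs(): the state, without advancing time (a new reading comes with each control period).
- cams.camera(name): name is "scene" or "side" or "wrist"; returns the picture (420x560x3 uint8, red, green, blue); there is no depth.
- cams.camera_params(name): a dict with "fx", "fy", "cx", "cy" (pixels), "dist_coeffs" ([k1, k2, p1, p2, k3] as OpenCV has them; the pictures are not rectified), "xyz" and "rotation" of the camera in the world. Camera axes: x right, y up, looking along -z (the intrinsics and any distortion apply to the point x, -y, -z); pixel columns grow to the right and rows downward; lengths in m; the calibration is good to about 2 mm. A picture is of the moment at which its call begins: read the wrist's pose just before it. camera_params takes no time and is no camera call; for the wrist camera it gives the pose at the moment of the call.
- manip.hand_in(): hands the job in, once; it reports no verdict.
The state is a dict: "clock": time; "joint_pos": joint angles; "joint_velocities": joint speeds; "tau": joint torques, N m; "position": TCP position; "ee_rot": TCP orientation; "ft_force": force on the tool from outside, world axes, zero at the start; "torque": the same for the moment, N m; "grip_width": opening from 0.0 (shut) to 1.0 (fully open).
Only numpy, scipy, OpenCV 4.12 (cv2) and the standard library are available. Lean on these libraries where they do the work, as an engineer would, in place of code of your own. Each camera call takes 0.05 s, during which the arm holds its last target. There are 200 camera calls.

## Working session

There is one attempt and no reset: what is moved stays moved. The work goes in short steps, Python scripts to look and compute and a tool call to move; the robot and the scene stay as the last step left them, time stands still between calls to the robot, and variables do not carry over. Pictures are saved under pics/ and viewed, about 8 in all and at most 12, crops included, and the job is handed in when it is done.

Besides the shell and the picture viewer there is one more tool, called after "Request:" by a JSON object that holds its "method" and its "body". move_arm: Moves the arm, as the interface text tells. Its arguments: {"type":"object","properties":{"moves":{"type":"array","items":{"type":"array","items":{"type":"number"}}},"grip_force":{"type":"number"}},"required":["moves"]}

```bash
mkdir -p pics; python3 - <<'E'
from workcell import manip, cams
import cv2
o=manip.get_obs(); print(o['clock'],o['position'],o['ee_rot'],o['grip_width'])
for n in ['scene','side']:
    im=cams.camera(n); cv2.imwrite(f'pics/{n}0.png',im[:,:,::-1]); print(n,cams.camera_params(n))
E
```

```text
0.0 [0.15320371 0.60552879 0.23049247] [ 7.89071993e-01  6.14300285e-01 -5.64756378e-04  4.81238353e-04] 0.9984409939432435
scene {'fx': 415.4330802264366, 'fy': 415.4330802264366, 'cx': 278.5167955830856, 'cy': 203.30292852143518, 'dist_coeffs': array([-0.0208663,  0.       ,  0.       ,  0.       ,  0.       ]), 'xyz': array([0.83157762, 0.64305456, 0.71550609]), 'rotation': array([0.09253591, 0.36978644, 0.89236452, 0.24162091])}
side {'fx': 383.71072021642965, 'fy': 383.71072021642965, 'cx': 281.01428945968905, 'cy': 208.5046035180387, 'dist_coeffs': array([-0.02629474,  0.        ,  0.        ,  0.        ,  0.        ]), 'xyz': array([ 0.14007862, -0.36258315,  0.73023854]), 'rotation': array([ 0.34252508, -0.13032675, -0.31140202,  0.87676695])}
```

View pics/scene0.png

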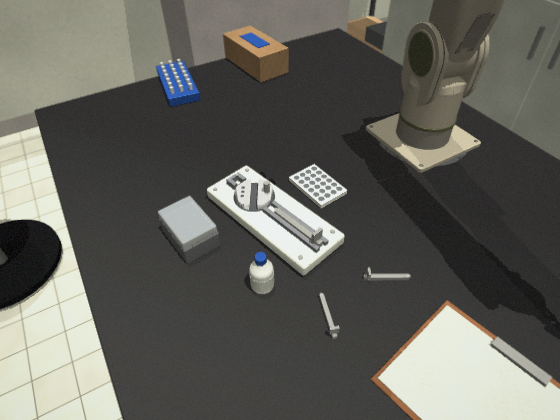

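View pics/side0.png

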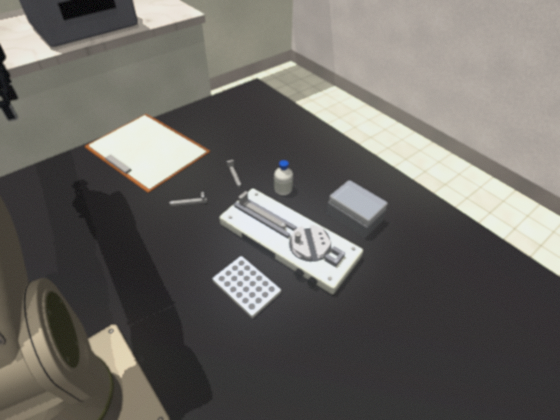

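The scene view shows the housing at about (275,215), with the hub near (255,195), the tab near (320,238) and two small decoy bars. The side view agrees, with the hub near (310,240). I'll zoom both for accurate pixel positions.

```bash
cat > h.py <<'E'
import numpy as np, cv2
from scipy.spatial.transform import Rotation as R
from workcell import manip, cams
def ray(p,uv):
    K=np.array([[p['fx'],0,p['cx']],[0,p['fy'],p['cy']],[0,0,1]])
    q=cv2.undistortPoints(np.array([[uv]],float),K,np.array(p['dist_coeffs'],float))[0,0]
    return np.array(p['xyz']),R.from_quat(p['rotation']).apply([q[0],-q[1],-1])
def onz(p,uv,z):
    c,d=ray(p,uv); return (c+d*(z-c[2])/d[2])
def proj(p,X):
    K=np.array([[p['fx'],0,p['cx']],[0,p['fy'],p['cy']],[0,0,1]])
    v=R.from_quat(p['rotation']).inv().apply(np.atleast_2d(X)-p['xyz'])*[1,-1,-1]
    return cv2.projectPoints(v,np.zeros(3),np.zeros(3),K,np.array(p['dist_coeffs'],float))[0][:,0]
E
python3 - <<'E'
import cv2
a=cv2.imread('pics/scene0.png')[155:275,195:355]
b=cv2.imread('pics/side0.png')[180:300,210:370]
cv2.imwrite('pics/sc1.png',cv2.resize(a,None,fx=5,fy=5,interpolation=cv2.INTER_CUBIC))
cv2.imwrite('pics/si1.png',cv2.resize(b,None,fx=5,fy=5,interpolation=cv2.INTER_CUBIC))
E
```

```text
(no output)
```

View pics/sc1.png

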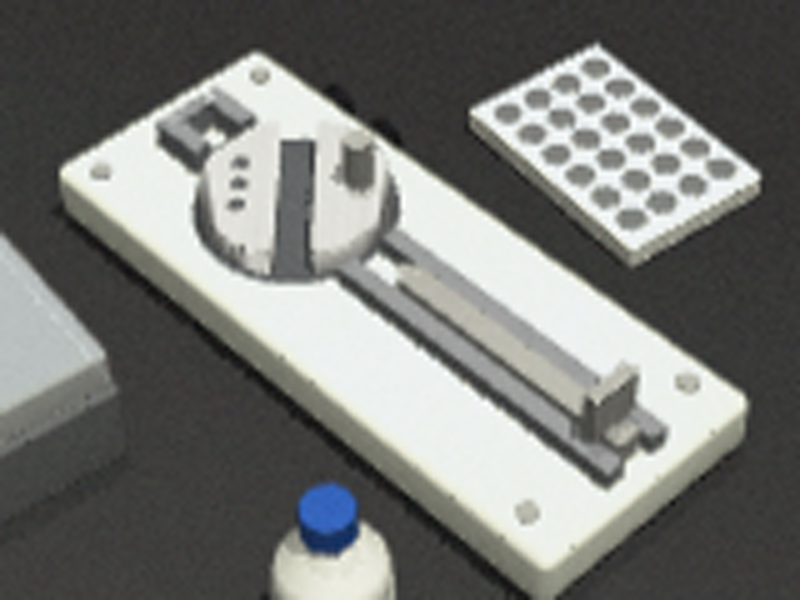

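View pics/si1.png

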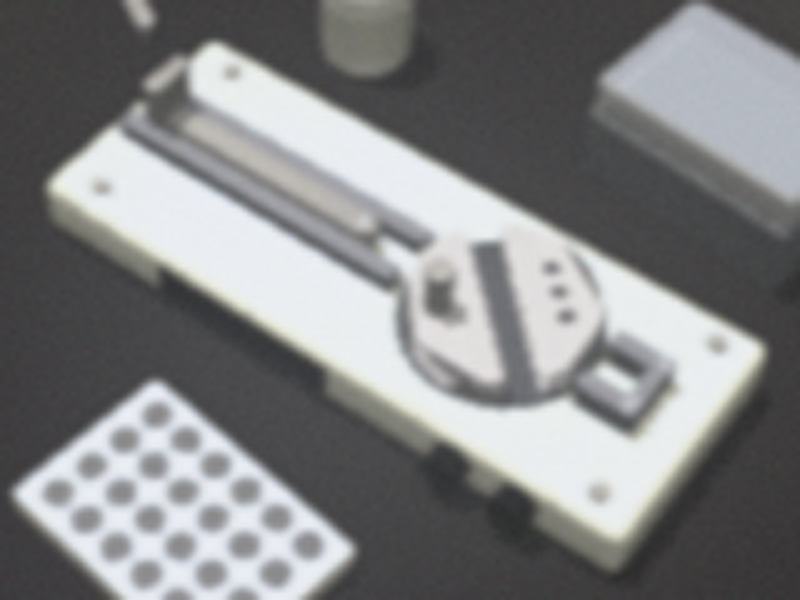

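Scene crop: pin top at (357,140), slot running from (297,145) to (292,270), tab at (610,400), nose at (400,275), and four deck screws. The side crop shows the same layout, with the pin at (440,270) on the bar side of the hub.

```bash
cat > m.py <<'E'
from h import *
S=cams.camera_params('scene'); D=cams.camera_params('side')
f=lambda u,v,o:(o[0]+(u+.5)/5-.5,o[1]+(v+.5)/5-.5)
s=lambda u,v,z:onz(S,f(u,v,(195,155)),z)
d=lambda u,v,z:onz(D,f(u,v,(210,180)),z)
A=np.array([s(100,170,.035),s(260,75,.035),s(527,512,.035),s(688,383,.035)]) # k+,k-,r+,r-
B=np.array([d(718,344,.035),d(600,492,.035),d(232,72,.035),d(102,187,.035)])
print(A.round(4)); print(B.round(4))
M=(A+B)/2
ax=(M[0]+M[1]-M[2]-M[3])[:2]/2; L=np.linalg.norm(ax); ax/=L; mid=M.mean(0)[:2]
h=mid+ax*.060   # screws centred on housing x=-0.06
th=np.arctan2(ax[1],ax[0]); print('L',L,'W',np.linalg.norm(M[0]-M[1]),'hub',h,'yaw deg',np.degrees(th))
loc=lambda P:(np.array([[ax[0],ax[1]],[-ax[1],ax[0]]])@(P[:2]-h)).round(4)
print('pin',loc(s(357,140,.08)),loc(d(440,268,.08)))
print('slot',[loc(x) for x in (s(297,142,.052),s(293,272,.044),d(487,245,.052),d(520,390,.044))])
print('nose',loc(s(400,275,.049)),loc(d(375,225,.049)))
print('tab top',loc(s(615,380,.075)),loc(d(166,72,.075)))
E
python3 m.py
```

```text
[[ 0.6088 -0.0688  0.035 ]
 [ 0.511  -0.0918  0.035 ]
 [ 0.5413  0.2094  0.035 ]
 [ 0.4445  0.1858  0.035 ]]
[[ 0.6094 -0.0667  0.035 ]
 [ 0.5124 -0.0893  0.035 ]
 [ 0.5423  0.2105  0.035 ]
 [ 0.4457  0.1866  0.035 ]]
L 0.28519819218014547 W 0.10002870602842924 hub [0.54103078 0.00115897] yaw deg -76.41745958044176
pin [-0.0244 -0.021 ] [-0.0241 -0.0216]
slot [array([ 0.0179, -0.0198]), array([-0.0393,  0.0332]), array([-0.0271,  0.0223]), array([ 0.0278, -0.0314])]
nose [-0.0779  0.0033] [-0.0767  0.0026]
tab top [-0.2011 -0.002 ] [-0.2018  0.0006]
```

```bash
cat >> h.py <<'E'
HUB=np.array([.5410,.0012]); TH=np.radians(-76.42)
AX=np.array([np.cos(TH),np.sin(TH)]); AY=np.array([-AX[1],AX[0]])
def world(x,y,z): return np.r_[HUB+AX*x+AY*y,z]
def state(goal=None):
    o=manip.get_obs(); r=R.from_quat(o['ee_rot']); p=np.array(o['position'])
    d=p[:2]-HUB
    print('t',round(o['clock'],2),'house',(d@AX).round(4),(d@AY).round(4),'z',p[2].round(4),'F',np.round(o['ft_force'],1),'w',round(o['grip_width'],3))
    want=R.from_matrix(np.c_[np.r_[AY,0],np.r_[AX,0],[0,0,-1]])
    print('turn left',(r.inv()*want).as_rotvec(degrees=True).round(2))
    if goal is not None: print('shift',r.inv().apply(world(*goal)-p).round(4))
E
python3 -c "
from h import *
state((-.062,-.028,.16))"
```

```text
t 0.1 house -0.6786 -0.2351 z 0.2306 F [ 0.6  0.2 -0.5] w 0.999
turn left [4.000e-02 6.000e-02 6.222e+01]
shift [-0.4489  0.4705  0.0712]
```

Request:
{"method": "move_arm", "body": {"moves": [[0,0,62.2,-0.449,0.47,0.0,0],[0,0,62.2,-0.449,0.47,0.0,0],[0,0,62.2,-0.449,0.47,0.0,0],[0,0,62.2,-0.449,0.47,0.0,0],[0,0,62.2,-0.449,0.47,0.0,0],[0,0,62.2,-0.449,0.47,0.0,0],[0,0,62.2,-0.449,0.47,0.0,0],[0,0,62.2,-0.449,0.47,0.0,0],[0,0,62.2,-0.449,0.47,0.0,0],[0,0,62.2,-0.449,0.47,0.0,0]], "grip_force": 40}}

```text
clock: 1.1
position: [0.4196, 0.1804, 0.2313]
ee_rot: [0.993, 0.118, -0.0, -0.0]
ft_force: [1.0, 0.1, 0.9]
grip_width: 0.003
```

```bash
python3 -c "
from h import *
state((-.062,-.028,.16))"
```

```text
t 1.1 house -0.2027 -0.076 z 0.2313 F [1.  0.1 0.9] w 0.003
turn left [-0.02 -0.    0.02]
shift [0.0479 0.1407 0.0712]
```

Request:
{"method": "move_arm", "body": {"moves": [[0,0,0,0.048,0.141,0.071,0],[0,0,0,0.048,0.141,0.071,0],[0,0,0,0.048,0.141,0.071,0],[0,0,0,0.048,0.141,0.071,0],[0,0,0,0.048,0.141,0.071,0],[0,0,0,0.048,0.141,0.071,0]]}}

```text
clock: 1.7
position: [0.4986, 0.0572, 0.1602]
ee_rot: [0.993, 0.118, -0.0, -0.0]
ft_force: [-0.3, 0.1, 0.2]
grip_width: 0.004
```

```bash
python3 -c "
from h import *
state((-.062,-.028,.058))
p=cams.camera_params('wrist');im=cams.camera('wrist');cv2.imwrite('pics/w1.png',im[:,:,::-1])
import json;json.dump({k:np.array(v).tolist() for k,v in p.items()},open('w1.json','w'))
print(proj(p,[world(0,0,.052),world(-.0243,-.0213,.08),world(-.2,0,.075)]))"
```

```text
t 1.7 house -0.0644 -0.0281 z 0.1602 F [-0.3  0.1  0.2] w 0.004
turn left [-0.01  0.04  0.02]
shift [0.0002 0.0024 0.1022]
[[310.45010233 278.86516729]
 [287.07711136 268.67852934]
 [323.51425058  10.25276957]]
```

View pics/w1.png

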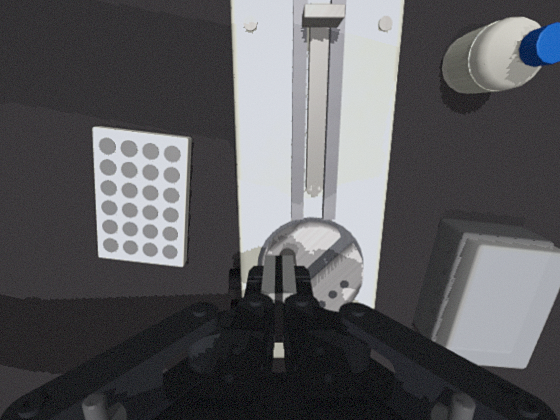

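The wrist view shows the shut fist hovering over the bar-side edge of the hub. The tab at (323,12) matches the predicted (323,10). I'll descend, then push along housing +x.

Request:
{"method": "move_arm", "body": {"moves": [[0,0,0,0,0.0,0.05,0],[0,0,0,0,0.0,0.09,0],[0,0,0,0,0,0.102,0],[0,0,0,0,0,0.102,0],[0,0,0,0,0.01,0.102,0],[0,0,0,0,0.02,0.102,0],[0,0,0,0,0.026,0.102,0],[0,0,0,0,0.03,0.102,0],[0,0,0,0,0.034,0.102,0]]}}

```text
clock: 2.65
position: [0.5058, 0.0242, 0.0587]
ee_rot: [0.993, 0.118, -0.001, -0.001]
ft_force: [-6.1, 5.1, -2.0]
grip_width: -0.003
```

```bash
python3 -c "
from h import *
state((-.018,-.028,.058))"
```

```text
t 2.65 house -0.0306 -0.0289 z 0.0587 F [-6.1  5.1 -2. ] w -0.003
turn left [-0.15  0.11  0.03]
shift [0.0009 0.0126 0.0007]
```

Request:
{"method": "move_arm", "body": {"moves": [[0,0,0,0.0,0.004,0,0],[0,0,0,0.0,0.008,0,0],[0,0,0,0.0,0.01,0,0],[0,0,0,0.0,0.011,0,0],[0,0,0,0.0,0.011,0,0]]}}

```text
clock: 3.15
position: [0.5101, 0.0125, 0.0589]
ee_rot: [0.993, 0.118, 0.001, 0.0]
ft_force: [-0.4, 0.7, 0.2]
grip_width: 0.003
```

```bash
python3 -c "
from h import *
state((-.018,-.028,.058))
im=cams.camera('scene');cv2.imwrite('pics/s2.png',cv2.resize(im[155:275,195:355,::-1],None,fx=5,fy=5,interpolation=cv2.INTER_CUBIC))"
```

```text
t 3.15 house -0.0183 -0.0274 z 0.0589 F [-0.4  0.7  0.2] w 0.003
turn left [ 0.01 -0.08 -0.  ]
shift [-0.0006  0.0003  0.0009]
```

View pics/s2.png

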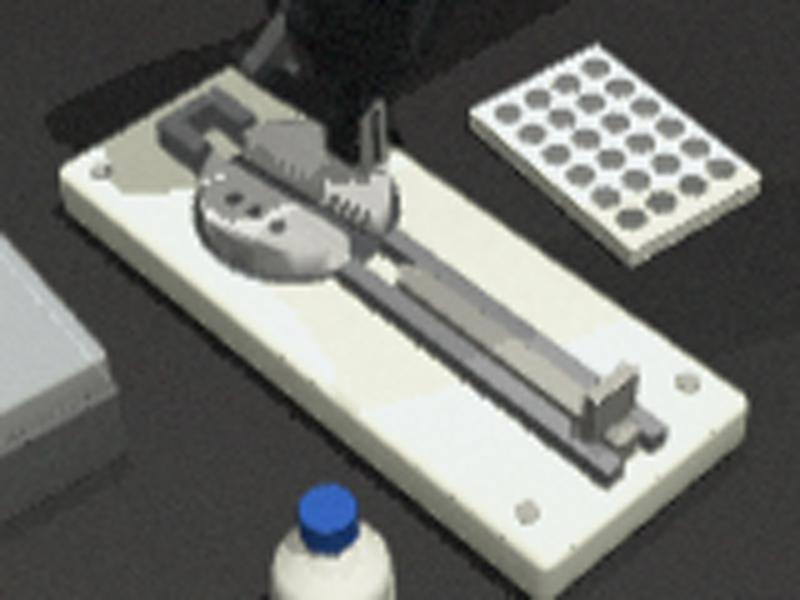

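The slot now looks almost lined up with the bar. I'll back off, raise, go behind the tab, then measure the slot with the hub unobstructed.

Request:
{"method": "move_arm", "body": {"moves": [[0,0,0,0,-0.015,0,0],[0,0,0,0,-0.02,-0.04,0],[0,0,0,0.01,-0.06,-0.06,0],[0,0,0,0.027,-0.11,-0.06,0],[0,0,0,0.027,-0.16,-0.06,0],[0,0,0,0.027,-0.21,-0.06,0],[0,0,0,0.027,-0.214,-0.06,0],[0,0,0,0.027,-0.214,-0.06,0]]}}

```text
clock: 4.0
position: [0.4852, 0.2289, 0.1184]
ee_rot: [0.993, 0.12, 0.0, 0.0]
ft_force: [0.3, -0.5, 0.3]
grip_width: -0.004
```

```bash
python3 -c "
from h import *
state((-.232,0,.053))
im=cams.camera('scene');cv2.imwrite('pics/s3.png',cv2.resize(im[170:230,215:295,::-1],None,fx=10,fy=10,interpolation=cv2.INTER_CUBIC))"
```

```text
t 4.0 house -0.2344 -0.0008 z 0.1184 F [ 0.3 -0.5  0.3] w -0.004
turn left [ 0.   -0.04  0.22]
shift [0.0008 0.0024 0.0654]
```

View pics/s3.png

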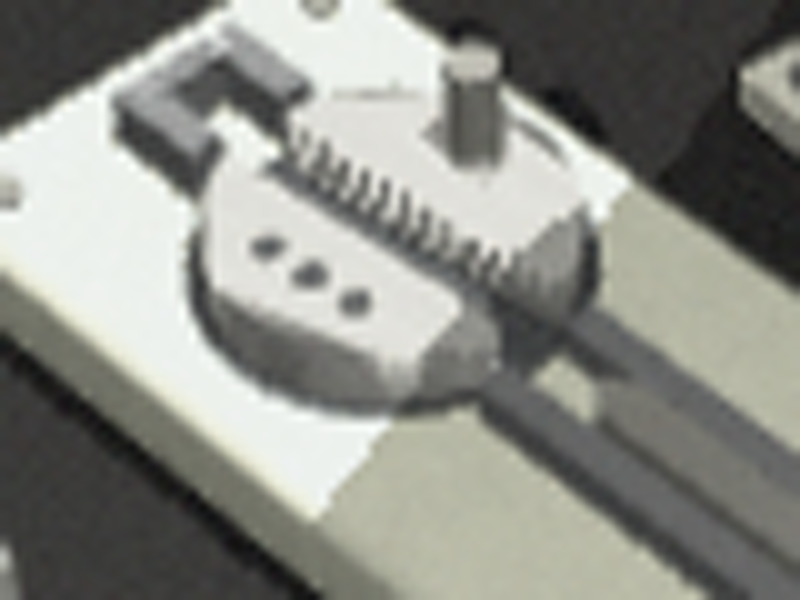

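Pin top at (475,62), dots from (268,247) to (357,301), and the slot's near edge from (265,175) to (460,295). The slot looks open from the keeper to the bar.

```bash
python3 -c "
from h import *
S=cams.camera_params('scene')
def l(u,v,z):
    d=onz(S,(215+(u+.5)/10-.5,170+(v+.5)/10-.5),z)[:2]-HUB; return np.array([d@AX,d@AY])
p=l(475,62,.08);print('pin',p, 'err rad',np.arctan2(p[0],-p[1]))
for a,b in (((268,247),(357,301)),((265,175),(460,295))):
    e=l(*a,.052)-l(*b,.052);print(l(*a,.052),l(*b,.052),'slot err',np.arctan2(e[1],e[0]))
"
```

```text
pin [-0.0006228  -0.03029708] err rad -0.020553556409090408
[0.00938782 0.02646254] [-0.01840522  0.02335479] slot err 0.11135477391385742
[0.0286023  0.01128915] [-0.03335029  0.00528675] slot err 0.09658553354987522
```

Pin and slot disagree by about 0.1 rad, and they did in the first images too. A hub centre 3.6 mm further back along x explains both, so the slot is about +0.10 rad past the line. That is inside the 0.15 limit but marginal, so I'll nudge the pin back from its +x side.

Request:
{"method": "move_arm", "body": {"moves": [[0,0,0.2,-0.028,0.05,0,0],[0,0,0.2,-0.028,0.1,0,0],[0,0,0.2,-0.028,0.15,0,0],[0,0,0.2,-0.028,0.2,0,0],[0,0,0.2,-0.028,0.25,0,0],[0,0,0.2,-0.028,0.27,0,0],[0,0,0.2,-0.028,0.27,0.0,0],[0,0,0.2,-0.028,0.27,0.04,0],[0,0,0.2,-0.028,0.27,0.06,0],[0,0,0.2,-0.028,0.27,0.06,0]]}}

```text
clock: 5.05
position: [0.5194, -0.0427, 0.056]
ee_rot: [0.993, 0.116, -0.002, 0.0]
ft_force: [-0.4, -0.2, 0.2]
grip_width: -0.004
```

```bash
python3 -c "
from h import *
state((.0144,-.029,.058))"
```

```text
t 5.05 house 0.0376 -0.0313 z 0.056 F [-0.4 -0.2  0.2] w -0.004
turn left [-0.01  0.27 -0.27]
shift [ 0.0022 -0.0232 -0.002 ]
```

Request:
{"method": "move_arm", "body": {"moves": [[0,0,0,0.001,-0.01,-0.002,0],[0,0,0,0.001,-0.016,-0.002,0],[0,0,0,0.001,-0.02,-0.002,0],[0,0,0,0.001,-0.023,-0.002,0],[0,0,0,0.001,-0.023,-0.002,0],[0,0,0,0.001,-0.023,-0.002,0]]}}

```text
clock: 5.65
position: [0.5174, -0.0188, 0.0605]
ee_rot: [0.993, 0.117, 0.0, -0.0]
ft_force: [-0.1, 0.1, -0.5]
grip_width: -0.003
```

```bash
python3 -c "
from h import *
state((.0144,-.029,.058))"
```

```text
t 5.65 house 0.0139 -0.0277 z 0.0605 F [-0.1  0.1 -0.5] w -0.003
turn left [-0.03 -0.02 -0.16]
shift [-0.0013  0.0005  0.0025]
```

Request:
{"method": "move_arm", "body": {"moves": [[0,0,0,0,0.015,0,0],[0,0,0,0,0.015,-0.045,0],[0,0,0,0.01,-0.02,-0.058,0],[0,0,0,0.028,-0.07,-0.058,0],[0,0,0,0.028,-0.12,-0.058,0],[0,0,0,0.028,-0.17,-0.058,0],[0,0,0,0.028,-0.22,-0.058,0],[0,0,0,0.028,-0.25,-0.058,0],[0,0,0,0.028,-0.25,-0.058,0]]}}

```text
clock: 6.55
position: [0.4845, 0.2362, 0.118]
ee_rot: [0.993, 0.121, -0.0, -0.001]
ft_force: [0.8, -0.5, 0.5]
grip_width: 0.001
```

```bash
python3 -c "
from h import *
state((-.232,0,.053))
im=cams.camera('scene');cv2.imwrite('pics/s4.png',cv2.resize(im[170:230,215:295,::-1],None,fx=10,fy=10,interpolation=cv2.INTER_CUBIC))"
```

```text
t 6.55 house -0.2417 0.0002 z 0.118 F [ 0.8 -0.5  0.5] w 0.001
turn left [-0.1   0.04  0.27]
shift [-0.0003  0.0099  0.065 ]
```

View pics/s4.png

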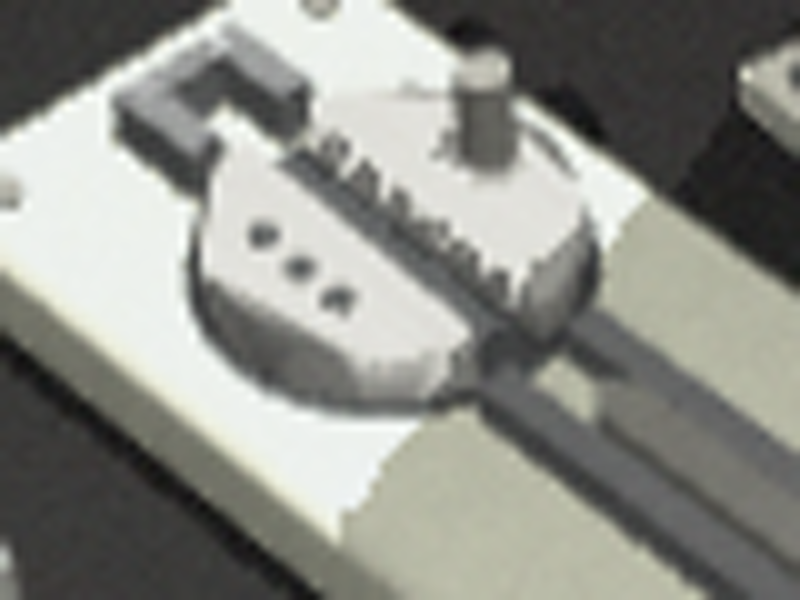

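Pin top at (485,65), dots from (263,235) to (338,300), near slot edge from (285,160) to (475,325). I'll compute the remaining angle error.

```bash
python3 -c "
from h import *
S=cams.camera_params('scene')
def l(u,v,z):
    d=onz(S,(215+(u+.5)/10-.5,170+(v+.5)/10-.5),z)[:2]-HUB; return np.array([d@AX,d@AY])
p=l(485,65,.08);print('pin',p)
for a,b,z in (((263,235),(338,300),.052),((285,160),(475,325),.052),((490,412),(640,520),.046)):
    e=l(*a,z)-l(*b,z);print(l(*a,z),l(*b,z),'slot err',np.arctan2(e[1],e[0]))
"
```

```text
pin [-0.00301942 -0.03124757]
[0.01327236 0.02471645] [-0.01513296  0.02623964] slot err -0.053571968915883145
[0.02928456 0.00458035] [-0.04292482  0.00930257] slot err -0.06530322912909163
[-0.06107681  0.02145398] [-0.10807523  0.01991137] slot err 0.032810768540954306
```

The slot is now within about 0.06 rad, inside the tolerance. I'll descend behind the tab and push.

Request:
{"method": "move_arm", "body": {"moves": [[0,0,0.3,0,0.0,0.04,0],[0,0,0.3,0,0.0,0.064,0],[0,0,0.3,0,0.0,0.064,0],[0,0,0.3,0,0.012,0.064,0],[0,0,0.3,0,0.022,0.064,0],[0,0,0.3,0,0.03,0.064,0],[0,0,0.3,0,0.038,0.064,0],[0,0,0.3,0,0.046,0.064,0],[0,0,0.3,0,0.052,0.064,0]]}}

```text
clock: 7.5
position: [0.499, 0.1794, 0.0547]
ee_rot: [0.993, 0.114, 0.0, -0.0]
ft_force: [-0.3, 1.7, 1.1]
grip_width: 0.001
```

```bash
python3 -c "
from h import *
state((-.0746,0,.053))"
```

```text
t 7.5 house -0.1831 0.001 z 0.0547 F [-0.3  1.7  1.1] w 0.001
turn left [-0.02 -0.04 -0.49]
shift [-1.000e-04  1.085e-01  1.600e-03]
```

Request:
{"method": "move_arm", "body": {"moves": [[0,0,-0.4,0,0.006,0,0],[0,0,-0.4,0,0.012,0,0],[0,0,-0.4,0,0.018,0,0],[0,0,-0.4,0,0.024,0,0],[0,0,-0.4,0,0.03,0,0]]}}

```text
clock: 8.0
position: [0.5055, 0.1503, 0.0543]
ee_rot: [0.993, 0.118, -0.0, -0.0]
ft_force: [-0.8, 2.0, 1.5]
grip_width: 0.001
```

```bash
python3 -c "
from h import *
state((-.0746,0,.053))"
```

```text
t 8.0 house -0.1532 0.0005 z 0.0543 F [-0.8  2.   1.5] w 0.001
turn left [-0.    0.   -0.08]
shift [-0.0004  0.0786  0.0013]
```

It's going through freely at about 2 N.

Request:
{"method": "move_arm", "body": {"moves": [[0,0,0,0,0.007,0,0],[0,0,0,0,0.014,0,0],[0,0,0,0,0.021,0,0],[0,0,0,0,0.028,0,0],[0,0,0,0,0.035,0,0],[0,0,0,0,0.042,0,0],[0,0,0,0,0.049,0,0],[0,0,0,0,0.056,0,0],[0,0,0,0,0.063,0,0],[0,0,0,0,0.069,0,0]]}}

```text
clock: 9.0
position: [0.5217, 0.083, 0.0542]
ee_rot: [0.993, 0.117, -0.0, -0.0]
ft_force: [0.2, 1.0, -0.1]
grip_width: 0.0
```

```bash
python3 -c "
from h import *
state((-.0746,0,.053))"
```

```text
t 9.0 house -0.084 0.0004 z 0.0542 F [ 0.2  1.  -0.1] w 0.0
turn left [-0.    0.   -0.09]
shift [-0.0004  0.0094  0.0012]
```

Now small steps until contact with the stop.

Request:
{"method": "move_arm", "body": {"moves": [[0,0,0,0,0.003,0,0],[0,0,0,0,0.005,0,0],[0,0,0,0,0.007,0,0],[0,0,0,0,0.008,0,0],[0,0,0,0,0.009,0,0]]}}

```text
clock: 9.5
position: [0.5237, 0.0751, 0.0543]
ee_rot: [0.993, 0.118, 0.0, -0.0]
ft_force: [-1.0, 0.7, -0.4]
grip_width: 0.002
```

Request:
{"method": "move_arm", "body": {"moves": [[0,0,0,0,0.001,0,0],[0,0,0,0,0.002,0,0],[0,0,0,0,0.003,0,0],[0,0,0,0,0.003,0,0]]}}

```text
clock: 9.9
position: [0.5242, 0.0728, 0.0543]
ee_rot: [0.993, 0.118, -0.0, -0.001]
ft_force: [-0.9, 4.7, -0.7]
grip_width: -0.0
```

```bash
python3 -c "
from h import *
state()"
```

```text
t 9.9 house -0.0735 0.0005 z 0.0543 F [-0.9  4.7 -0.7] w -0.0
turn left [-0.06  0.   -0.04]
```

Request:
{"method": "move_arm", "body": {"moves": [[0,0,0,0,0.001,0,0],[0,0,0,0,0.002,0,0],[0,0,0,0,0.003,0,0],[0,0,0,0,0.003,0,0],[0,0,0,0,0.003,0,0]]}}

```text
clock: 10.4
position: [0.5245, 0.0724, 0.0544]
ee_rot: [0.993, 0.119, -0.0, -0.002]
ft_force: [-3.2, 12.7, 1.0]
grip_width: 0.002
```

```bash
python3 -c "
from h import *
state()"
```

```text
t 10.4 house -0.0731 0.0007 z 0.0544 F [-3.2 12.7  1. ] w 0.002
turn left [-0.21  0.    0.08]
```

The bar has stopped hard: 13 N with only 0.4 mm of movement, at the expected place. Backing off and clearing.

Request:
{"method": "move_arm", "body": {"moves": [[0,0,0,0,-0.01,0,0],[0,0,0,0,-0.03,0,0],[0,0,0,0,-0.04,-0.04,0],[0,0,0,0,-0.08,-0.08,0],[0,0,0,0,-0.13,-0.1,0],[0,0,0,0,-0.18,-0.1,0],[0,0,0,0,-0.2,-0.1,0],[0,0,0,0,-0.2,-0.1,0]]}}

```text
clock: 11.2
position: [0.4766, 0.2682, 0.1542]
ee_rot: [0.993, 0.121, 0.0, -0.0]
ft_force: [-0.3, -1.3, -0.1]
grip_width: -0.003
```

```bash
python3 -c "
from h import *
state()
im=cams.camera('scene');cv2.imwrite('pics/s5.png',cv2.resize(im[155:275,195:355,::-1],None,fx=5,fy=5,interpolation=cv2.INTER_CUBIC))"
```

```text
t 11.2 house -0.2747 0.0001 z 0.1542 F [-0.3 -1.3 -0.1] w -0.003
turn left [-0.04 -0.01  0.3 ]
```

View pics/s5.png

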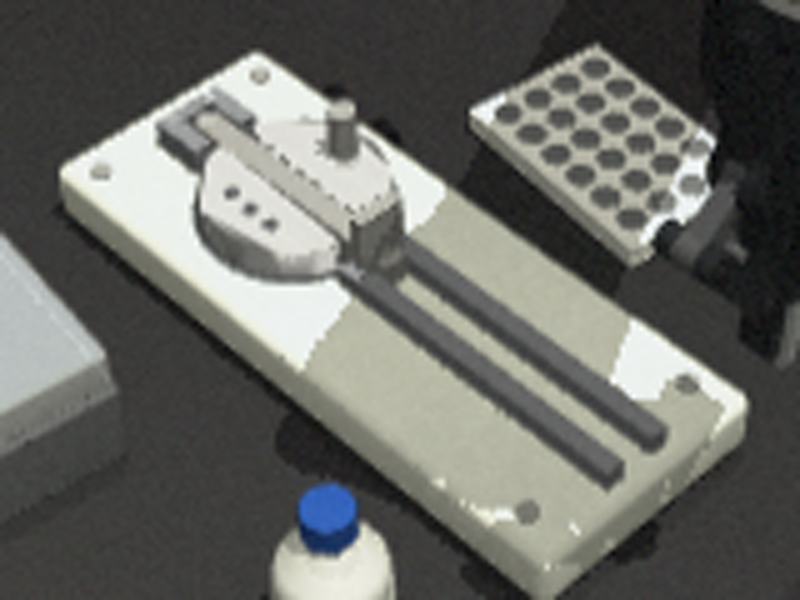

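The bar lies through the slot with its nose at about (203,115) inside the keeper. The tab is beside the disc, and the bystanders haven't moved. One numeric check before handing in.

```bash
python3 -c "
from h import *
S=cams.camera_params('scene')
def l(u,v,z):
    d=onz(S,(195+(u+.5)/5-.5,155+(v+.5)/5-.5),z)[:2]-HUB; return (d@AX).round(4),(d@AY).round(4)
print('nose top',l(203,116,.049),'keeper far outer top',l(183,112,.051),l(160,130,.051),l(210,90,.051),'near ends',l(200,145,.051),l(253,115,.051))
print('tab top ctr',l(375,215,.075))
for x in (.0684,.072): print(x,(proj(S,world(x,0,.049))-[195,155])*5)
im=cv2.imread('pics/s5.png')[70:190,140:300]; cv2.imwrite('pics/s6.png',cv2.resize(im,None,fx=5,fy=5))
"
```

```text
nose top (np.float64(0.0663), np.float64(-0.0016)) keeper far outer top (np.float64(0.0735), np.float64(0.0048)) (np.float64(0.0711), np.float64(0.0208)) (np.float64(0.0769), np.float64(-0.0148)) near ends (np.float64(0.0494), np.float64(0.0139)) (np.float64(0.0481), np.float64(-0.018))
tab top ctr (np.float64(-0.062), np.float64(0.0028))
0.0684 [[195.76863708 113.51020844]]
0.072 [[191.05701977 109.97382649]]
```

View pics/s6.png

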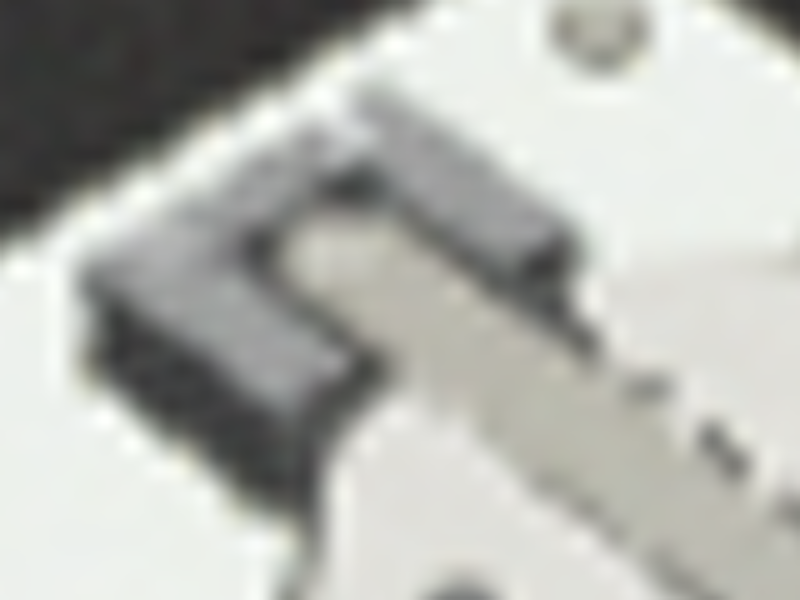

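The nose tip meets the end stop's inner face at about (290,230) in the crop. Handing in.

```bash
python3 -c "
from h import *
state(); print(manip.hand_in())"
```

```text
t 11.25 house -0.2714 0.0004 z 0.154 F [-0.2 -1.3 -0.2] w -0.002
turn left [0.04 0.01 0.12]
the job is handed in; nothing more can be done
None
```

The mixer's drive is locked: the bar is through the slot and home against the keeper's end stop. The job was handed in at 11.25 s, with the arm clear. No verdict came back.

- **Hub:** I pushed the crank pin with the shut fingertips toward joint 3.14. The slot was then about 0.10 rad too far, so I nudged the pin back from the other side.
- **Bar:** I pushed the tab low down. The bar slid freely at about 2 N through the slot, then stopped hard at 13 N with under 0.5 mm of further movement.
- **Last checks:** The final picture shows the nose at the stop's inner face. The tip box, bottle and well plate looked unmoved in the parts of the picture that show them; I did not measure their positions.

Some measurements disagreed:
- **Hub centre:** The pin and slot gave hub angles about 0.1 rad apart. I put this down to my hub centre being about 3.6 mm off along the bar's direction.
- **After the nudge:** The slot angle was still read differently by each feature: about -0.06 rad from the slot edge, -0.05 from the dots and +0.02 from the pin. All are inside the 0.15 rad tolerance.
- **Final position:** The picture puts the tab and nose about 2 mm short of home, within camera error. The fingers stopped about 1.5 mm past the expected point, so I relied on the hard stop.

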